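Shoot the barrel bolt and teach its monitor

TASK

Clear the padlock out of the bolt's way on the sample board: lift it out and stand it gently, upright, in the tray beside the other padlock. Slide the barrel bolt fully home into its keeper; only once it is home, use the pin tool to press the recessed button of the bolt monitor right down for a moment, and put the pin tool back upright in its own hole of the stand. Do not ram the padlock with the bolt, and leave everything else where it is.

Things in the scene. Friction and masses are not known exactly. Their poses are not given: they have to be found in the camera images.
- sample_board: Plywood board 110 x 300 x 18 mm (x, y, z), fixed, origin at the centre of its underside. On it a steel barrel bolt slides along +y between two low rails (axis at x = -10, z = 32; rails y = -126 to 31, end straps up to z = 45). Also on it: a grey lock case at x = 33 to 51, y = -125 to -25, top at z = 64, and a wire staple at x = 42, y = 85 to 120, top at z = 44.
- bolt (a joint): Travel of the barrel bolt in m: 0 fully drawn back, 0.088 fully home (its end is then 20 mm inside the keeper). It slides stiffly (about 3 N) and stays where it is left.
- bolt_knob (a point): Centre of the top of the bolt's upright round knob (moves with the bolt). Knob 18 mm in diameter, 32 mm tall, its lower edge 32 mm below this point on a 10 mm stem. Axes as the sample board's: the bolt goes home along +y.
- bolt_tip (a point): Free end of the bolt rod (13 mm diameter), on its axis; moves with the bolt.
- keeper_mouth (a point): Centre of the keeper's opening, on the bolt's axis, facing the bolt: board y = 90 mm. The keeper is a steel staple 31 mm wide, 24 mm deep, its top 15 mm above this point. Between the rails' end and it is a 59 mm gap, where the padlock stands at the start.
- padlock: Brass padlock standing upright on the board in the bolt's way: body 60 x 25 x 48 mm (x, y, z), origin at the centre of its underside, z up. Over it a steel shackle, a 36 mm wide loop of 9 mm bar in the x-z plane, top at z = 88 mm; it can be pinched from above across y. About 0.4 kg.
- tray: Grey open tray 100 x 150 mm (x, y), 30 mm tall, walls and floor 4 mm, fixed on the bench; z up, origin at the centre of its underside. The other padlock stands in its -y half; the +y half is free.
- tray_padlock: A second, alike padlock standing in the tray; same size and axes. Stays there.
- monitor: White bolt monitor, a box 80 x 110 x 45 mm fixed on the bench; z up, origin at the centre of its underside. A black display square on its top at -y, the recessed button at +y.
- button_recess (a point): Centre of the mouth of the button's recess, in the top face of the monitor: 18 mm square, the top of the 14 mm round button 8 mm below the mouth. Axes as the monitor's.
- teach_button (a joint): Travel of the spring button in m: 0 up, 0.006 pressed right down (about 5 N).
- pin_tool: Pin tool standing upright in the stand: straight black round handle 18 mm in diameter, 70 mm long, above a 28 mm steel collar 8 mm thick, above an 8 mm steel pin. Overall 138 mm; origin at the tip of the pin, z up along the tool: pin 0 to 60, collar 60 to 68, handle 68 to 138 mm. The collar rests on the stand's top. About 0.09 kg.
- stand: Wooden tool stand 60 x 110 x 70 mm (x, y, z) fixed on the bench; z up, origin at the centre of its underside. Two 16 mm square holes 64 mm deep at y = +28 (pin tool) and y = -28 (screwdriver).
- pin_tool_hole (a point): Centre of the mouth of the pin tool's hole, level with the stand's top.
- screwdriver: Stubby screwdriver with a bulging black handle up to 30 mm thick, in the stand's other hole; its top is 132 mm above the bench. Origin on its axis, 58 mm below the stand's top. Stays there.
- vice: Grey filing vice 70 x 120 mm, 64 mm tall, fixed on the bench; z up, origin at the centre of its underside. Not used.
- jar: Glass jar with a steel lid, 56 mm diameter, 85 mm tall; z up, origin at the centre of its underside. Not used.
- wire_wheel: Brass wire wheel lying flat, 60 mm diameter, 20 mm thick, an 8 mm spindle upright to 55 mm; z up, origin at the centre of its underside. Not used.
- lock_cylinder: Lock cylinder lying flat, 72 x 47 x 17 mm (x, y, z), origin under its middle. Not used.
- key_blanks: Bundle of key blanks lying flat, 85 x 26 x 24 mm; z up, origin at the centre of its underside. Not used.

How it is judged:
On the way, in this order (a step that is already met when the one before it is completed fails the run):
1. the padlock stands upright on the tray's floor, let go (x of padlock in the frame of tray between -0.045 and 0.045 m and y of padlock in the frame of tray between -0.07 and 0.07 m and z of padlock in the frame of tray below 0.012 m and angle between padlock's own z axis and vertical below 0.12 rad and contact force between padlock and the fingers below 0.1 N and linear speed of padlock below 0.03 m/s), for 0.2 s.
2. the bolt is home in its keeper (travel over 83 of 88 mm) (value of joint bolt above 0.083 m), for 0.2 s.
3. the button is pressed down at least 5 of its 6 mm with the pin tool (value of joint bolt above 0.083 m and value of joint teach_button above 0.005 m and contact force between pin_tool and teach_button above 1 N), for 0.1 s.
At the end, for the whole second after the job is handed in: The padlock stands upright (within 0.12 rad) on the tray's floor, the bolt's travel is over 83 of 88 mm, the button is up again (under 1 mm), and the pin tool is back in its own hole (within 8 mm of its centre, upright within 0.12 rad, tip at least 56 mm below the stand's top), all at rest (x of padlock in the frame of tray between -0.045 and 0.045 m and y of padlock in the frame of tray between -0.07 and 0.07 m and z of padlock in the frame of tray below 0.012 m and angle between each of padlock, pin_tool's own z axis and vertical below 0.12 rad and value of joint bolt above 0.083 m and horizontal distance between pin_tool and pin_tool_hole below 0.008 m and z of pin_tool in the frame of pin_tool_hole below -0.056 m and value of joint teach_button below 0.001 m and linear speed of each of padlock, pin_tool below 0.02 m/s and velocity of joint bolt below 0.01 m/s); the robot touches nothing.
It fails at once if the button is pressed (over 3 mm) while the bolt is not home (under 80 mm) (value of joint teach_button above 0.003 m and value of joint bolt below 0.08 m).
It fails at once if the bolt rams the padlock (over 15 N) (contact force between bolt and padlock above 15 N).
It fails at once if the padlock is dropped or banged into the tray (over 80 N) (contact force between padlock and tray above 80 N).
It fails at once if the padlock tips over (more than 0.8 rad) (angle between padlock's own z axis and vertical above 0.8 rad).
It fails at once if a bystander (the padlock already in the tray, the screwdriver, the jar, the wire wheel, the lock cylinder, the key blanks) is moved more than 25 mm (distance of any of tray_padlock, screwdriver, jar, wire_wheel, lock_cylinder, key_blanks from where it was at the start of the episode above 0.025 m).
It also fails if it takes over 72 s, if anything falls off the work surface, if the arm or the gripper's body presses on something with over 40 N, if the wrist force passes 120 N, or if a joint passes its speed limit or range.

ROBOT

A 7-joint arm with a two-finger parallel gripper is mounted at the origin on the work surface. World frame = base frame: x ahead of the robot, y to its left, z up, the work surface at z = 0. Lengths are in m, angles in rad, forces in N, time in s.
With the tool pointing down it reaches from about 0.4 to 0.85 m from the base axis. Payload 6.9 kg.
Tool frame: the origin (TCP) lies midway between the tips of the shut fingers; the grasp point (between the pads) lies behind it (ctrl.pinch_z is the z of the grasp point in the tool frame, in m); z points along the fingers, y is the line along which they close (so a half turn about z gives the same grasp; the last joint's range is limited). The gripper opens to 85 mm and grips with 20 to 120 N. Pads are 22 mm wide; open, the fingers measure 114 mm over their backs; the gripper's body (76 mm by 85 mm) begins 54 mm behind the grasp point. The pads swing forward as they close: fully open they stand 13 mm farther back than shut.
Start: joints at [-1.077, 0.507, -0.238, 1.5, 0.126, 1.149, -0.155], TCP at [0.236, 0.579, 0.203] pointing down, gripper open.
Joint ranges: [-3.08, 3.08], [-0.24, 2.05], [-1.43, 1.35], [0, 2.5], [-1.52, 4.66], [0.17, 1.96], [-2.89, 2.89]. Speed limits (rad/s): [2.39, 2.39, 3.14, 3.14, 3.14, 3.14, 3.14].

INTERFACE

Orientations are given as a unit quaternion [w, x, y, z].
In Python, from station import ctrl, get_state, vision, ticket, models gives the robot as it stands. Calls block until the motion is done:
- ctrl.movep(position, orientation): joint-space move of the TCP to a pose.
- ctrl.movel(position, frame=None, max_speed=0.15): straight line of the TCP; frame=None keeps the orientation; max_speed is the mean speed in m/s.
- ctrl.set_joints(angles): joint-space move.
- ctrl.ungrasp() and ctrl.close_gripper(force=None): open the fingers fully, or close them until they stop; force is the grip in N (None keeps the last).
- ctrl.pause(seconds).
- ctrl.ik(position, orientation): joint angles nearest the present ones, or None.
- get_state(): the state.
- vision.grab_frame(name): name is "side" or "top" or "wrist"; returns (picture, depth): 480x640x3 uint8, blue, green, red; 480x640 float32, m along the optical axis (not along the pixel's ray), 0 where there is no reading.
- vision.camera_info(name): a dict with "mtx" (3x3 intrinsics, pixels), "R" (3x3) and "t" (3): a world point X has camera coordinates R X + t; the wrist camera has in their place "hand_eye" (4x4, takes a point from camera to tool coordinates, whose origin is the TCP and whose axes are the flange's). Camera axes: x right, y down, z forward; pixel columns grow to the right and rows downward; lengths in m; the calibration is good to about 2 mm. The wrist camera is an equidistant fisheye: a pixel r from the principal point sees the ray r / f radians off the axis. A picture is of the moment at which its call begins: read the wrist's pose just before it. camera_info takes no time and is no camera call.
A pose or a line that the arm cannot do raises ctrl.Unreachable and nothing moves.
- ticket.close_job(): hands the job in; it is judged then, once.
Trained networks look in the newest picture that a camera, given by its name, has taken for a name from the list of things; names that differ only in an ending like _2 or _b are one class to them, and where a whole thing is asked for, a point or a joint stands for the part that bears it (a point fixed in the world has none). Each returns a list of dicts, best first, with "p" (0 to 1); they miss things now and then, are a little off and sometimes report something else, mostly with a low value. They report only what shows in the picture. A call takes as long as a camera call.
- models.recognise(camera, target): "point" ([column, row] in pixels, amid what is visible of it).
- models.masks_of(camera, target): "mask" (480x640 bool, what is visible of it) and "point" ([column, row] in pixels, amid what is visible of it).
The state is a dict: "time": time; "qpos": joint angles; "qd": joint speeds; "tau": joint torques, N m; "tcp_pos": TCP position; "eef_rot": TCP orientation; "contact_force": force on the tool from outside, world axes, zero at the start; "wrist_torque": the same for the moment, N m; "width": finger opening in m; "gripper_force": force on a finger pad.
Only numpy, scipy, OpenCV 4.12 (cv2) and the standard library are available. Lean on these libraries where they do the work, as an engineer would, in place of code of your own. Each camera call takes 0.05 s, during which the arm holds its last target. There are 200 camera calls.

## Working session

There is one attempt and no reset: what is moved stays moved. The work goes in short steps, each a Python script; the robot and the scene stay as the last script left them, time stands still between calls to the robot, and variables do not carry over. Pictures are saved under pics/ and viewed, at most 13 in all, crops included, and the job is handed in when it is done.

```bash
ls; mkdir -p pics
cat > h.py <<'E'
import numpy as np, cv2
from station import ctrl, get_state, vision, ticket, models
def cloud(cam, depth):
    i=vision.camera_info(cam); K=np.array(i["mtx"]);R=np.array(i["R"]);t=np.array(i["t"])
    v,u=np.mgrid[0:480,0:640]
    P=np.stack([(u-K[0,2])/K[0,0]*depth,(v-K[1,2])/K[1,1]*depth,depth],-1)
    return (P-t)@R   # R^T (p-t)
E
python3 - <<'E'
from h import *
print(ctrl.pinch_z, get_state()["eef_rot"])
for c in ["side","top"]:
    im,d=vision.grab_frame(c); cv2.imwrite(f"pics/{c}0.png",im); W=cloud(c,d); np.save(f"{c}0.npy",W); np.save(f"{c}0d.npy",d)
    i=vision.camera_info(c); print(c, -np.array(i["R"]).T@np.array(i["t"]))
    for n in ["sample_board","bolt_knob","padlock","tray","tray_padlock","monitor","button_recess","pin_tool","stand","screwdriver","pin_tool_hole","keeper_mouth","bolt_tip","jar","vice"]:
        r=models.recognise(c,n)
        print(n,[(np.round(x["point"]).tolist(),round(x["p"],2),W[int(x["point"][1]),int(x["point"][0])].round(3).tolist()) for x in r[:3]])
print(get_state()["time"])
E
```

```text
pics
-0.0187 [-1.39184436e-04  1.92677997e-01  9.81261657e-01 -8.55019080e-04]
side [ 0.19370196 -0.75579559  0.73468161]
sample_board [([361.0, 279.0], 0.82, [0.59, -0.128, 0.06])]
bolt_knob [([359.0, 270.0], 0.82, [0.613, -0.078, 0.035]), ([438.0, 427.0], 0.62, [0.53, -0.459, 0.052]), ([201.0, 222.0], 0.5, [0.357, 0.225, 0.054])]
padlock [([337.0, 240.0], 0.57, [0.606, 0.005, 0.061]), ([319.0, 189.0], 0.29, [0.695, 0.281, 0.015]), ([294.0, 380.0], 0.21, [0.364, -0.298, 0.072])]
tray [([361.0, 276.0], 0.68, [0.588, -0.126, 0.067]), ([413.0, 405.0], 0.65, [0.541, -0.388, 0.003])]
tray_padlock [([436.0, 428.0], 0.97, [0.524, -0.459, 0.054]), ([320.0, 191.0], 0.43, [0.694, 0.272, 0.014])]
monitor [([248.0, 177.0], 0.59, [0.528, 0.374, 0.048])]
button_recess [([249.0, 176.0], 0.95, [0.536, 0.379, 0.049]), ([301.0, 359.0], 0.51, [0.378, -0.303, 0.122])]
pin_tool [([280.0, 341.0], 0.87, [0.368, -0.241, 0.104])]
stand [([295.0, 380.0], 0.77, [0.368, -0.297, 0.071])]
screwdriver [([301.0, 359.0], 0.6, [0.378, -0.303, 0.122])]
pin_tool_hole [([292.0, 381.0], 0.74, [0.364, -0.294, 0.068]), ([
[... 868 characters left out ...]
, 0.85, [0.546, 0.394, 0.045])]
button_recess [([126.0, 226.0], 0.88, [0.546, 0.401, 0.046])]
pin_tool [([431.0, 318.0], 0.69, [0.374, -0.227, 0.094])]
stand [([441.0, 311.0], 0.57, [0.388, -0.251, 0.072])]
screwdriver [([467.0, 316.0], 0.74, [0.385, -0.288, 0.132])]
pin_tool_hole []
keeper_mouth [([342.0, 195.0], 0.91, [0.621, -0.051, 0.036]), ([186.0, 156.0], 0.22, [0.703, 0.291, 0.019])]
bolt_tip [([363.0, 202.0], 0.98, [0.611, -0.094, 0.027])]
jar [([446.0, 255.0], 0.93, [0.5, -0.259, 0.086]), ([359.0, 203.0], 0.62, [0.607, -0.087, 0.04])]
vice [([191.0, 314.0], 0.86, [0.363, 0.265, 0.011]), ([442.0, 312.0], 0.7, [0.386, -0.256, 0.072]), ([309.0, 196.0], 0.68, [0.608, 0.017, 0.105])]
1.6
```

Run:
```python
import cv2
im=cv2.imread("pics/top0.png"); cv2.imwrite("pics/topc.png",cv2.resize(im[120:360,80:600],None,fx=1.53,fy=1.53,interpolation=cv2.INTER_CUBIC))
im=cv2.imread("pics/top0.png"); cv2.imwrite("pics/topb.png",cv2.resize(im[150:250,270:400],None,fx=6,fy=6,interpolation=cv2.INTER_CUBIC))
```

```text
(no output)
```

View pics/topc.png

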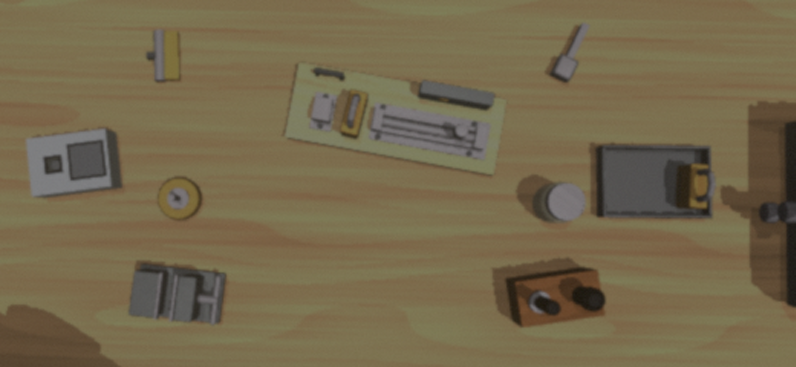

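View pics/topb.png

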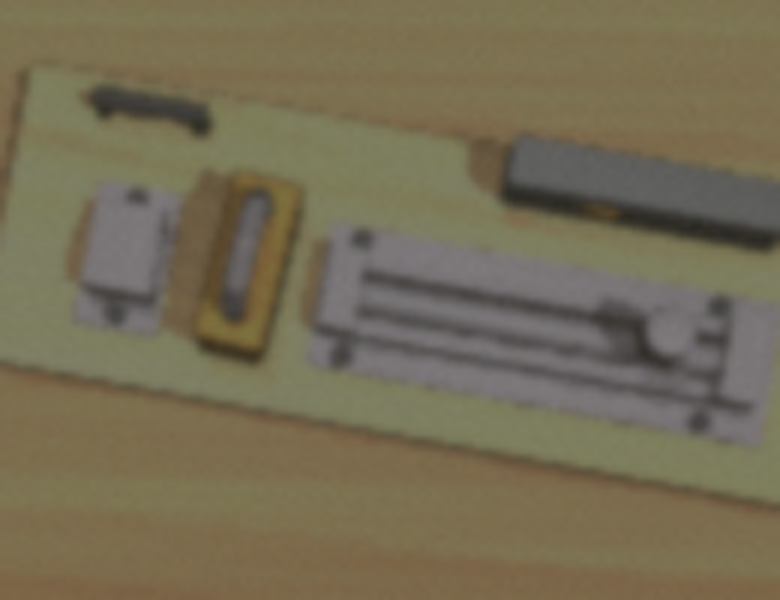

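View pics/side0.png

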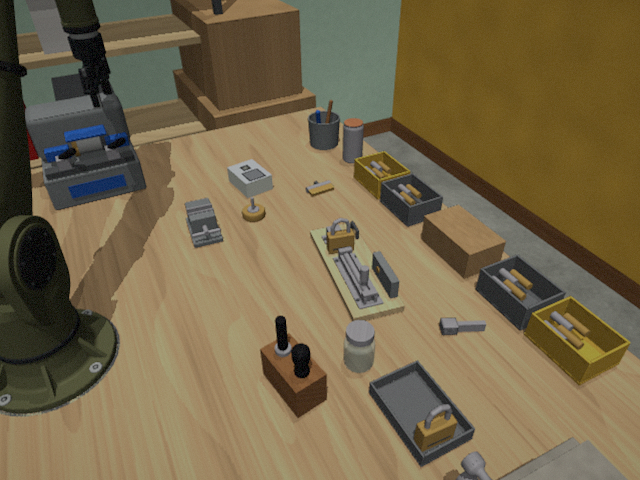

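```bash
cat > seg.py <<'E'
from h import *
def rect(W,c,zr,r,name):
    m=(np.hypot(W[...,0]-c[0],W[...,1]-c[1])<r)&(W[...,2]>zr[0])&(W[...,2]<zr[1])
    p=W[m]
    if len(p)<5: print(name,len(p)); return
    (x,y),s,a=cv2.minAreaRect((p[:,:2]*1000).astype(np.float32))
    print(name,len(p),"c",(round(x,1),round(y,1)),"s",np.round(s,1),"a",round(a,1),"med",np.median(p,0).round(4),"z",np.percentile(p[:,2],[2,98]).round(3))
E
python3 - <<'E'
from seg import *
T=np.load("top0.npy");S=np.load("side0.npy")
for n,W in (("T",T),("S",S)):
    print(n)
    rect(W,(.61,-.045),(.012,.024),.18,"board")
    rect(W,(.61,.013),(.058,.073),.045,"padbody")
    rect(W,(.61,.013),(.085,.13),.045,"shackle")
    rect(W,(.61,-.10),(.068,.11),.03,"knob")
    rect(W,(.538,-.38),(.024,.035),.11,"traywall")
    rect(W,(.538,-.38),(-.001,.010),.04,"trayfloor")
    rect(W,(.538,-.46),(.043,.06),.045,"tp body")
    rect(W,(.538,-.46),(.075,.1),.045,"tp shackle")
    rect(W,(.54,.385),(.040,.05),.08,"monitor")
    rect(W,(.546,.401),(.030,.0405),.02,"button")
    rect(W,(.38,-.25),(.065,.075),.08,"stand")
    rect(W,(.378,-.23),(.14,.16),.03,"pintop")
    rect(W,(.378,-.23),(.085,.16),.03,"pinhandle")
    rect(W,(.378,-.285),(.115,.14),.03,"sd")
    rect(W,(.5,-.26),(.08,.1),.04,"jar")
E
```

```text
T
board 4715 c (620.3, -44.0) s [300.5 110.7] a 80.9 med [ 0.6213 -0.0316  0.0192] z [0.015 0.023]
padbody 255 c (619.9, 14.3) s [25.3 60.1] a 76.9 med [0.6174 0.0126 0.0667] z [0.061 0.07 ]
shackle 96 c (619.3, 14.6) s [ 8.9 44.1] a 76.8 med [0.6177 0.015  0.1019] z [0.088 0.108]
knob 24 c (598.0, -123.6) s [ 6.1 13.2] a 64.5 med [ 0.5975 -0.1235  0.0849] z [0.072 0.088]
traywall 525 c (539.0, -405.9) s [ 99.7 151.3] a 0.9 med [ 0.5394 -0.4045  0.0303] z [0.025 0.034]
trayfloor 1050 c (538.2, -381.7) s [78.4 76.5] a 1.4 med [ 0.5379 -0.3809  0.0049] z [0.001 0.009]
tp body 329 c (533.2, -453.9) s [26.3 59.5] a 87.7 med [ 0.533  -0.4498  0.0523] z [0.045 0.058]
tp shackle 107 c (532.4, -453.8) s [10.5 38.6] a 86.0 med [ 0.531  -0.4523  0.0882] z [0.076 0.095]
monitor 1939 c (544.3, 403.8) s [ 80.9 112. ] a 8.7 med [0.5441 0.4007 0.0458] z [0.042 0.049]
button 3
stand 1179 c (378.9, -263.0) s [ 60.5 110.4] a 9.7 med [ 0.3832 -0.2606  0.0708] z [0.067 0.074]
pintop 76 c (374.7, -235.1) s [16.1 16.6] a 2.9 med [ 0.3744 -0.2342  0.148 ] z [0.141 0.151]
pinhandle 141 c (374.8, -234.8) s [
[... 898 characters left out ...]
0524] z [0.044 0.057]
tp shackle 179 c (531.4, -452.5) s [ 9.9 40. ] a 88.1 med [ 0.5278 -0.454   0.0874] z [0.076 0.094]
monitor 639 c (542.8, 405.5) s [ 83.5 116.6] a 9.2 med [0.5414 0.3965 0.0472] z [0.041 0.05 ]
button 0
stand 1356 c (378.2, -261.2) s [ 61.4 112.5] a 9.5 med [ 0.3679 -0.2779  0.0711] z [0.066 0.074]
pintop 107 c (372.7, -234.7) s [16.7 16.7] a 4.1 med [ 0.3723 -0.2373  0.1484] z [0.141 0.151]
pinhandle 351 c (372.8, -234.8) s [17.1 17.6] a 24.8 med [ 0.3711 -0.2397  0.1249] z [0.086 0.15 ]
sd 298 c (381.4, -291.7) s [23.9 28.6] a 58.2 med [ 0.3803 -0.2953  0.129 ] z [0.116 0.135]
jar 542 c (504.8, -265.8) s [49.7 46.7] a 59.4 med [ 0.5038 -0.2676  0.086 ] z [0.081 0.089]
```

Run:
```python
from seg import *
T=np.load("top0.npy");S=np.load("side0.npy")
for W in (T,S): rect(W,(.598,-.123),(.079,.095),.03,"knob")
im=cv2.imread("pics/top0.png"); g=cv2.cvtColor(im,cv2.COLOR_BGR2GRAY)
W=T; m=(np.hypot(W[...,0]-.544,W[...,1]-.404)<.06)
i=vision.camera_info("top");K=np.array(i["mtx"]);R=np.array(i["R"]);t=np.array(i["t"]);C=-R.T@t
a=np.deg2rad(8.7)
loc=(T[...,:2]-[.5437,.4045])@np.array([[np.cos(a),-np.sin(a)],[np.sin(a),np.cos(a)]])
ins=(abs(loc[...,0])<.033)&(abs(loc[...,1])<.048)
print(np.percentile(g[ins],[5,20,50,80]))
d=(ins&(g<np.percentile(g[ins],60)-25)).astype(np.uint8)
n,l,s,c=cv2.connectedComponentsWithStats(d)
for k in range(1,n):
    if s[k,4]>15:
        r=R.T@np.linalg.inv(K)@[*c[k],1]; X=C+r*(.045-C[2])/r[2]
        print(c[k],s[k],X.round(4), T[l==k][:,2].mean())
def q(phi): th=np.deg2rad(phi+90)/2; return [0,np.cos(th),np.sin(th),0]
for n,p,phi in [("pad",(.6195,.0145,.077),76.9),("tray",(.539,-.366,.063),90),("knob",(.6,-.123,.06),80.9),("pin",(.374,-.235,.106),9.7),("mon",(.55,.43,.14),9)]:
    for f in (phi,phi-180,phi+180):
        z=ctrl.ik(p,q(f)); z2=ctrl.ik((p[0],p[1],.28),q(f)); print(n,f,None if z is None else np.round(z,2), z2 is not None)
```

```text
knob 61 c (595.9, -128.3) s [16.2 15.9] a 3.3 med [ 0.5959 -0.128   0.0846] z [0.081 0.088]
knob 60 c (595.7, -128.9) s [16.  17.3] a 16.4 med [ 0.5947 -0.1299  0.085 ] z [0.079 0.087]
[ 62.   78.6 106.  126. ]
[135.33090909 224.35454545] [123 211  26  27 550] [0.5476 0.3813 0.045 ] 0.04618270379337411
[114.33103448 227.0137931 ] [108 221  13  13 145] [0.5409 0.4252 0.045 ] 0.041059685616407354
pad 76.9 [ 0.    0.61 -0.1   1.68  0.08  0.85  1.2 ] True
pad -103.1 [-0.38  0.67  0.54  1.68 -0.42  0.9  -1.47] True
pad 256.9 [-0.38  0.67  0.54  1.68 -0.42  0.9  -1.47] True
tray 90 [ 0.46  0.68  0.16  1.6  -0.13  0.87  2.25] True
tray -90 [ 0.04  0.91  1.05  1.61 -0.86  1.14 -0.27] True
tray 270 [ 0.04  0.91  1.05  1.61 -0.86  1.14 -0.27] True
knob 80.9 [ 0.2   0.62 -0.06  1.72  0.05  0.8   1.53] True
knob -99.1 [-0.2   0.71  0.62  1.72 -0.51  0.88 -1.09] True
knob 260.9 [-0.2   0.71  0.62  1.72 -0.51  0.88 -1.09] True
pin 9.7 [-0.06  0.46  0.81  2.11 -0.48  0.77  1.22] True
pin -170.3 [-0.23  0.6   1.15  2.11 -0.72  0.9  -1.62] True
pin 189.7 [-0.23  0.6   1.15  2.11 -0.72  0.9  -1.62] True
mon 9 [-0.72  0.67  0.05  1.37 -0.03  1.1  -0.51] True
mon -171 [-0.33  0.75 -0.73  1.37  0.51  1.22  2.2 ] True
mon 189 [-0.33  0.75 -0.73  1.37  0.51  1.22  2.2 ] True
```

```bash
cat >> h.py <<'E'
def q(phi): th=np.deg2rad(phi+90)/2; return [0,np.cos(th),np.sin(th),0]
def st(msg=""):
    s=get_state(); print(msg,"t",round(s["time"],2),"tcp",np.round(s["tcp_pos"],4),"F",np.round(s["contact_force"],1),"w",round(s["width"],4),"gf",np.round(s["gripper_force"],1)); return s
E
python3 - <<'E'
from h import *
x,y=.6193,.0146
ctrl.movep([x,y,.17],q(77)); st("above")
ctrl.movel([x,y,.078],max_speed=.15); st("down")
ctrl.close_gripper(60); st("closed")
ctrl.movel([x,y,.24],max_speed=.12); s=st("lift")
im,d=vision.grab_frame("side"); cv2.imwrite("pics/lift.png",im[130:330,200:500]); np.save("lift.npy",cloud("side",d))
E
```

```text
above t 4.03 tcp [0.6193 0.0161 0.17  ] F [-0.2 -0.1 -0.5] w 0.0852 gf 0.0
down t 4.79 tcp [0.6199 0.0148 0.0787] F [0.6 0.3 0.3] w 0.0853 gf 0.0
closed t 5.56 tcp [0.6195 0.0145 0.0785] F [-1.   0.   5.7] w 0.0003 gf 2.7
lift t 7.06 tcp [0.6189 0.0146 0.2392] F [ 0.2 -0.9  1. ] w -0.0003 gf 0.0
```

View pics/lift.png

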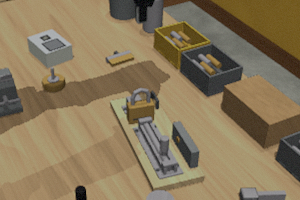

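Run:
```python
from seg import *
st()
S=np.load("lift.npy")
rect(S,(.62,.013),(.058,.071),.06,"padbody");rect(S,(.62,.013),(.085,.13),.06,"shackle")
rect(S,(.62,.013),(.18,.35),.08,"fingers")
im,d=vision.grab_frame("wrist"); cv2.imwrite("pics/w1.png",im)
im,d=vision.grab_frame("side"); cv2.imwrite("pics/s1.png",cv2.resize(im[100:280,240:440],None,fx=3,fy=3))
print(vision.camera_info("wrist"))
```

```text
t 7.11 tcp [0.6189 0.0146 0.2392] F [ 0.4 -0.8  0.1] w -0.0001 gf 0.0
padbody 240 c (618.6, 16.0) s [29.  59.3] a 77.7 med [0.6168 0.0104 0.0669] z [0.059 0.07 ]
shackle 98 c (618.4, 14.3) s [ 8.8 40.5] a 75.9 med [0.617  0.0143 0.1   ] z [0.086 0.108]
fingers 547 c (615.6, 13.7) s [111.3  33.4] a 84.8 med [0.6085 0.0045 0.3214] z [0.271 0.349]
{'mtx': array([[371.64829954,   0.        , 309.58488038],
       [  0.        , 371.64829954, 240.48261445],
       [  0.        ,   0.        ,   1.        ]]), 'hand_eye': array([[-4.92208289e-04, -9.64224566e-01, -2.65086294e-01,
         6.63212591e-02],
       [ 9.99999597e-01, -6.73604908e-04,  5.93385297e-04,
        -3.44013333e-04],
       [-7.50720110e-04, -2.65085896e-01,  9.64224509e-01,
        -1.70497622e-01],
       [ 0.00000000e+00,  0.00000000e+00,  0.00000000e+00,
         1.00000000e+00]])}
```

View pics/w1.png

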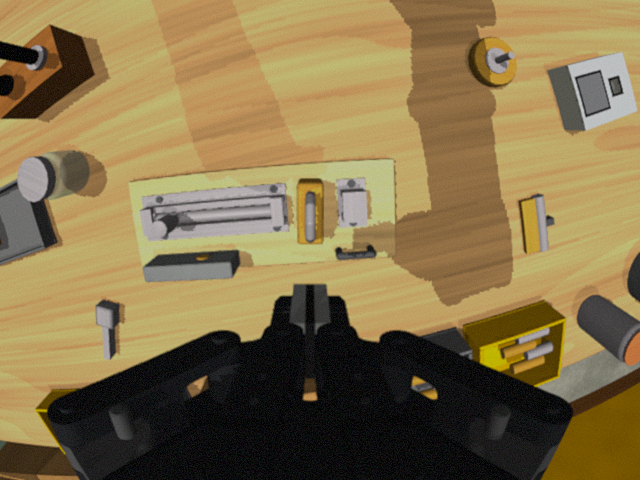

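View pics/s1.png

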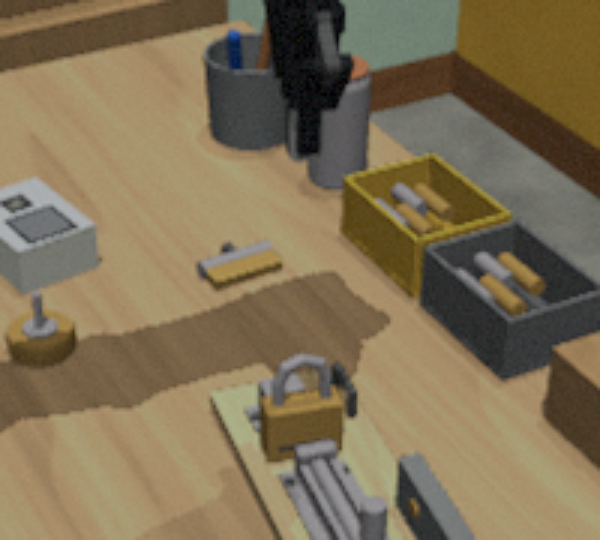

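Run:
```python
from h import *
i=vision.camera_info("side");K=np.array(i["mtx"]);R=np.array(i["R"]);t=np.array(i["t"])
for X in ([.6189,.0146,.2392],[.6189,.0146,.2642]):
    p=K@(R@np.array(X)+t); print(p[:2]/p[2], p[2])
S=np.load("lift.npy"); 
for r in range(136,156,2): print(r, S[r,338:346:2].round(3).tolist())
h=vision.camera_info("wrist")["hand_eye"]; T=np.linalg.inv(h)
for z in (0,-.0187,-.03): 
    c=T@[0,0,z,1]; th=np.arctan2(np.hypot(c[0],c[1]),c[2]); u=c[:2]/np.hypot(c[0],c[1])*th*371.65+[309.6,240.5]; print(z,u)
im,d=vision.grab_frame("top");W=cloud("top",d);m=(np.hypot(W[...,0]-.62,W[...,1]-.014)<.06)&(W[...,2]>.15);p=W[m];print(len(p),p[np.argsort(p[:,2])[:5]].round(3))
```

```text
[341.0388289  164.77553963] 0.9962783435897992
[341.19382713 153.62540752] 0.9807781387008271
136 [[0.603, -0.001, 0.313], [0.602, -0.011, 0.317], [0.605, -0.012, 0.317], [0.61, -0.012, 0.316]]
138 [[0.609, 0.011, 0.302], [0.612, 0.007, 0.303], [0.614, 0.003, 0.304], [0.618, 0.003, 0.303]]
140 [[0.61, 0.012, 0.297], [0.611, 0.005, 0.3], [0.617, 0.009, 0.297], [0.618, 0.003, 0.299]]
142 [[0.61, 0.012, 0.293], [0.61, 0.003, 0.297], [0.615, 0.004, 0.295], [0.618, 0.002, 0.295]]
144 [[0.609, 0.01, 0.29], [0.61, 0.004, 0.292], [0.616, 0.006, 0.29], [0.617, 0.001, 0.291]]
146 [[0.61, 0.013, 0.284], [0.61, 0.004, 0.288], [0.615, 0.004, 0.286], [0.618, 0.002, 0.287]]
148 [[0.61, 0.012, 0.28], [0.61, 0.004, 0.283], [0.614, 0.004, 0.283], [0.618, 0.003, 0.282]]
150 [[0.61, 0.012, 0.276], [0.612, 0.008, 0.277], [0.614, 0.003, 0.279], [0.62, 0.006, 0.276]]
152 [[0.611, 0.013, 0.271], [0.613, 0.009, 0.272], [0.619, 0.011, 0.27], [0.623, 0.01, 0.269]]
154 [[0.847, 0.448, 0.001], [0.851, 0.443, 0.003], [0.844, 0.417, 0.016], [0.84, 0.399, 0.026]]
0 [310.10604623 278.66157539]
-0.0187 [310.19140703 293.87519049]
-0.03 [310.25193719 304.69880179]
10850 [[ 0.665 -0.009  0.629]
 [ 0.666 -0.009  0.63 ]
 [ 0.661  0.046  0.634]
 [ 0.659  0.046  0.635]
 [ 0.654 -0.01   0.638]]
```

Run:
```python
from h import *
from scipy.spatial.transform import Rotation as Ro
a=np.deg2rad(-9.1); c=np.array([.620,-.043]); M=np.array([[np.cos(a),-np.sin(a)],[np.sin(a),np.cos(a)]])
b=lambda x,y,z:[*(c+M@[x,y]),z]
O=[b(.055,.15,.018),b(-.055,.15,.018),b(-.055,-.15,.018),[.619,.0146,.106],[.5055,-.266,.086],[.541,.4252,.045]]
I=np.array([[396,262],[394,159],[131,183],[311,217],[39,179],[616,86]],float)
i=vision.camera_info("wrist");f=i["mtx"][0,0];pp=i["mtx"][:2,2]
d=I-pp;r=np.hypot(*d.T);th=r/f;n=d/r[:,None]*np.tan(th)[:,None]
ok,rv,tv=cv2.solvePnP(np.array(O),n,np.eye(3),None)
R=cv2.Rodrigues(rv)[0]
pr,_=cv2.projectPoints(np.array(O),rv,tv,np.eye(3),None);print(((pr[:,0]-n)*f).round(1).tolist())
Twc=np.eye(4);Twc[:3,:3]=R.T;Twc[:3,3]=(-R.T@tv)[:,0]
H=i["hand_eye"]; Twt=Twc@np.linalg.inv(H)
print("tcp by pnp",Twt[:3,3].round(4)); s=get_state(); print(s["tcp_pos"])
wxyz=np.array(s["eef_rot"]);Rs=Ro.from_quat(wxyz[[1,2,3,0]]).as_matrix()
print(Rs.round(3),Twt[:3,:3].round(3)); print("cam pred",(s["tcp_pos"]+Rs@H[:3,3]).round(4),"cam pnp",Twc[:3,3].round(4))
```

```text
[[2.5, -2.3], [1.1, 1.4], [1.7, 0.5], [-2.6, 2.4], [-0.9, -1.7], [-0.8, -0.6]]
tcp by pnp [0.6284 0.0179 0.2407]
[0.6191051  0.01460628 0.23949527]
[[-0.974  0.225 -0.001]
 [ 0.225  0.974 -0.   ]
 [ 0.001 -0.    -1.   ]] [[-0.972  0.227 -0.063]
 [ 0.229  0.973 -0.018]
 [ 0.057 -0.032 -0.998]]
cam pred [0.5546 0.0292 0.41  ] cam pnp [0.5746 0.0358 0.4147]
```

Run:
```python
from h import *
x,y=.6193,.0146
ctrl.ungrasp(); ctrl.movel([x,y,.054],max_speed=.2); st("down")
ctrl.close_gripper(60); s=st("closed")
if s["width"]>.005:
    ctrl.movel([x,y,.070],max_speed=.05); st("lift1")
    ctrl.movel([x,y,.24],max_speed=.15); s=st("lift")
    im,d=vision.grab_frame("side"); cv2.imwrite("pics/s2.png",cv2.resize(im[100:280,240:440],None,fx=3,fy=3)); np.save("lift.npy",cloud("side",d))
    S=np.load("lift.npy");m=(np.hypot(S[...,0]-x,S[...,1]-y)<.05)&(S[...,2]>.12)&(S[...,2]<.26);print(S[m].min(0),S[m].max(0),m.sum(),np.percentile(S[m][:,2],[1,5]))
```

```text
down t 9.12 tcp [0.6201 0.0146 0.055 ] F [-0.5  0.2  1.1] w 0.0852 gf 0.0
closed t 9.82 tcp [0.6194 0.0147 0.0542] F [-0.9 -0.   3.1] w 0.0069 gf 58.5
lift1 t 10.29 tcp [0.6193 0.0146 0.0702] F [ 0.1 -0.1 -5.2] w 0.0069 gf 58.3
lift t 11.57 tcp [0.6187 0.0146 0.2389] F [ 0.2  0.1 -5. ] w 0.0069 gf 58.3
[ 0.58662796 -0.00441464  0.2045335 ] [0.64805882 0.03429216 0.2598452 ] 779 [0.20617673 0.20911109]
```

View pics/s2.png

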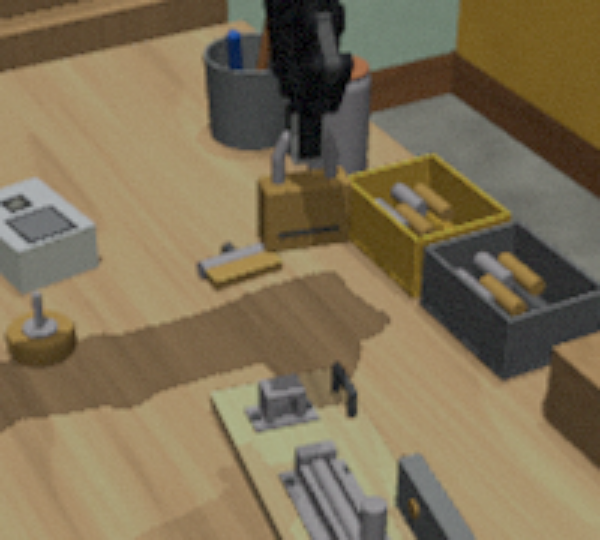

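Run:
```python
from h import *
x,y=.5385,-.364
ctrl.movep([x,y,.20],q(91)); st("over tray")
ctrl.movel([x,y,.055],max_speed=.15); s=st(); f0=s["contact_force"][2]
z=.046
while z>.034:
    ctrl.movel([x,y,z],max_speed=.03); f=get_state()["contact_force"][2]
    if f-f0>2.5: break
    z-=.0015
st("touch %.4f"%z); ctrl.pause(.2); ctrl.ungrasp(); st("open"); ctrl.pause(.2)
ctrl.movel([x,y,.20],max_speed=.25)
im,d=vision.grab_frame("side"); cv2.imwrite("pics/s3.png",cv2.resize(im[330:480,340:540],None,fx=3,fy=3)); np.save("s3.npy",cloud("side",d))
from seg import rect
S=np.load("s3.npy")
rect(S,(x,y),(.044,.058),.05,"body");rect(S,(x,y),(.07,.1),.05,"shackle"); rect(S,(.532,-.453),(.075,.1),.03,"tp shackle")
rect(S,(.596,-.128),(.079,.095),.03,"knob"); st()
```

```text
over tray t 13.07 tcp [ 0.5398 -0.3621  0.2001] F [ 0.1 -0.  -3.6] w 0.0072 gf 58.3
 t 14.19 tcp [ 0.5392 -0.3643  0.056 ] F [ 0.8 -0.3 -4.5] w 0.0069 gf 58.3
touch 0.0400 t 15.64 tcp [ 0.5387 -0.3642  0.0403] F [ 0.5 -0.5 -1.7] w 0.0069 gf 58.6
open t 16.57 tcp [ 0.5385 -0.364   0.04  ] F [-0.5 -0.6 -0.2] w 0.0856 gf 0.0
body 464 c (538.2, -362.2) s [61.4 26.4] a 2.0 med [ 0.5368 -0.367   0.0526] z [0.045 0.056]
shackle 171 c (537.1, -362.9) s [41.4  8.6] a 1.4 med [ 0.5333 -0.3644  0.0864] z [0.07  0.094]
tp shackle 183 c (531.8, -452.5) s [ 9.7 41.3] a 86.9 med [ 0.5275 -0.4541  0.0877] z [0.075 0.094]
knob 57 c (596.0, -128.2) s [17.  15.4] a 22.9 med [ 0.5941 -0.1301  0.0853] z [0.081 0.087]
 t 17.62 tcp [ 0.5376 -0.3634  0.198 ] F [-0.   0.6 -0.7] w 0.0854 gf 0.0
```

View pics/s3.png

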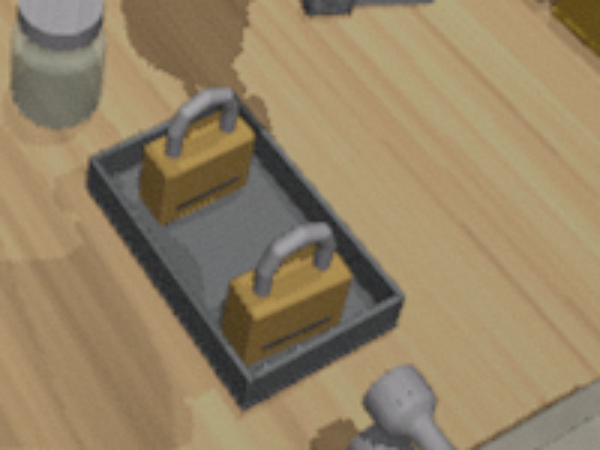

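Run:
```python
from h import *
from seg import rect
k=np.array([.5958,-.1285]); a=np.deg2rad(9.1); u=np.array([np.sin(a),np.cos(a)])
P=lambda s,z: [*(k+u*s),z]
ctrl.movep(P(0,.12),q(80.9)); st("above")
ctrl.movel(P(0,.030),max_speed=.15); st("down")
ctrl.close_gripper(40); s=st("closed"); 
p0=np.array(s["tcp_pos"][:2])
ctrl.movel(P(.082,.030),max_speed=.06); s=st("82"); f0=np.array(s["contact_force"][:2])@u
d=.084
while d<.094:
    ctrl.movel(P(d,.030),max_speed=.03); s=get_state(); f=np.array(s["contact_force"][:2])@u
    print(d,round(f,1),((np.array(s["tcp_pos"][:2])-p0)@u).round(4))
    if abs(f)>10: break
    d+=.0015
st("end")
ctrl.ungrasp(); ctrl.movel(P(d,.15),max_speed=.25)
im,dd=vision.grab_frame("side"); S=cloud("side",dd); st()
rect(S,k+u*.087,(.079,.095),.03,"knob")
print(k+u*.087)
```

```text
above t 18.62 tcp [ 0.5956 -0.1305  0.12  ] F [ 0.1 -1.1  0.7] w 0.0856 gf 0.0
down t 19.37 tcp [ 0.5964 -0.1293  0.0308] F [ 0.2 -0.1 -0.4] w 0.0854 gf 0.0
closed t 19.99 tcp [ 0.5959 -0.1285  0.0304] F [-0.2  0.8  4. ] w 0.0165 gf 38.9
82 t 21.51 tcp [ 0.6086 -0.0489  0.0304] F [-1.9 -2.5  6.1] w 0.0166 gf 39.2
0.084 -7.6 0.0806
0.0855 -10.6 0.0805
end t 22.01 tcp [ 0.6086 -0.0489  0.0304] F [ -2.5 -10.3   6.3] w 0.0165 gf 39.5
 t 23.37 tcp [ 0.6087 -0.044   0.1494] F [-0.6  0.1 -0.8] w 0.0852 gf 0.0
knob 52 c (608.6, -47.4) s [19.1 17.2] a 29.5 med [ 0.6077 -0.0496  0.0846] z [0.08  0.087]
[ 0.60955975 -0.042595  ]
```

Run:
```python
from h import *
from seg import rect
T=np.load("top0.npy")
k=np.array([.5958,-.1285]); a=np.deg2rad(9.1); u=np.array([np.sin(a),np.cos(a)])
P=lambda s,z: [*(k+u*s),z]
ctrl.movel(P(.081,.15)); ctrl.movel(P(.081,.030),max_speed=.2)
ctrl.close_gripper(80); s=st("closed")
for d in np.arange(.084,.110,.003):
    ctrl.movel(P(d,.030),max_speed=.04); s=get_state(); f=np.array(s["contact_force"][:2])@u
    print(d.round(4),round(f,1),((np.array(s["tcp_pos"][:2])-k)@u).round(4))
    if abs(f)>28: break
ctrl.movel(P(.083,.030)); st("end")
ctrl.ungrasp(); ctrl.movel(P(.083,.15),max_speed=.25)
im,dd=vision.grab_frame("side"); S=cloud("side",dd); st()
rect(S,k+u*.087,(.079,.095),.03,"knob")
cv2.imwrite("pics/s4.png",cv2.resize(im[210:310,300:410],None,fx=6,fy=6,interpolation=cv2.INTER_CUBIC)[:600])
```

```text
closed t 25.02 tcp [ 0.6087 -0.049   0.0306] F [-2.5 -1.9  5.7] w 0.0153 gf 78.0
0.084 -7.4 0.0806
0.087 -13.7 0.0806
0.09 -20.2 0.0806
0.093 -25.7 0.0806
0.096 -32.7 0.0806
end t 26.52 tcp [ 0.6087 -0.0492  0.0306] F [-2.1 -2.5  5.9] w 0.0158 gf 79.0
 t 27.88 tcp [ 0.6083 -0.0465  0.1494] F [ 0.2 -0.3 -0.1] w 0.0856 gf 0.0
knob 54 c (608.1, -48.3) s [17.8 15.4] a 38.6 med [ 0.6075 -0.0497  0.0845] z [0.079 0.088]
```

View pics/s4.png

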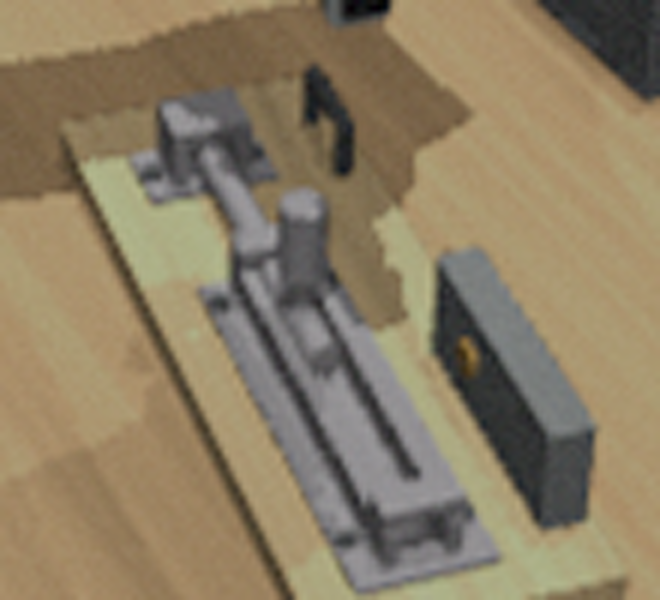

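Run:
```python
from h import *
from seg import rect
k=np.array([.5958,-.1285]); a=np.deg2rad(9.1); u=np.array([np.sin(a),np.cos(a)])
P=lambda s,z: [*(k+u*s),z]
ctrl.close_gripper(60); ctrl.movel(P(.040,.10),max_speed=.25); ctrl.movel(P(.040,.038),max_speed=.2); st("down")
ctrl.movel(P(.052,.038),max_speed=.06); st("pre")
for d in np.arange(.055,.095,.003):
    ctrl.movel(P(d,.038),max_speed=.05); s=get_state(); f=np.array(s["contact_force"][:2])@u
    print(d.round(4),round(f,1),((np.array(s["tcp_pos"][:2])-k)@u).round(4))
    if abs(f)>14: break
ctrl.movel(P(d-.02,.038),max_speed=.2); ctrl.movel(P(d-.02,.15),max_speed=.25)
im,dd=vision.grab_frame("side"); S=cloud("side",dd); st()
rect(S,k+u*.087,(.079,.095),.03,"knob")
```

```text
down t 29.52 tcp [ 0.6029 -0.0881  0.0388] F [-0.4 -0.2  0.6] w -0.0002 gf 0.0
pre t 29.87 tcp [ 0.6047 -0.0761  0.039 ] F [ 0.3  0.1 -0.9] w 0.0003 gf 0.0
0.055 -0.3 0.0552
0.058 -0.0 0.058
0.061 -6.0 0.0583
0.064 -11.9 0.0584
0.067 -17.4 0.0585
 t 32.02 tcp [ 0.6028 -0.0809  0.1494] F [-1.1 -0.7 -0.7] w 0.0001 gf 0.0
knob 51 c (608.8, -47.8) s [15.8 19.8] a 9.0 med [ 0.6083 -0.0499  0.0846] z [0.079 0.087]
```

Run:
```python
from h import *
k=np.array([.5958,-.1285]); a=np.deg2rad(9.1); u=np.array([np.sin(a),np.cos(a)])
P=lambda s,z: [*(k+u*s),z]
pos=lambda s:((np.array(s["tcp_pos"][:2])-k)@u).round(4)
ctrl.movel(P(.081,.12),max_speed=.3); ctrl.ungrasp(); ctrl.movel(P(.081,.034),max_speed=.3)
ctrl.close_gripper(60); s=st("closed"); print(pos(s))
ctrl.movel(P(.004,.034),max_speed=.12); s=get_state(); print(pos(s),np.array(s["contact_force"][:2])@u)
for d in (.001,-.002,-.005,-.008,-.011):
    ctrl.movel(P(d,.034),max_speed=.05); s=get_state(); f=np.array(s["contact_force"][:2])@u; print(d,pos(s),round(f,1))
    if abs(f)>12: break
ctrl.movel(P(.078,.034),max_speed=.12); s=get_state(); print(pos(s),np.array(s["contact_force"][:2])@u)
for d in (.081,.084,.087,.090):
    ctrl.movel(P(d,.034),max_speed=.05); s=get_state(); f=np.array(s["contact_force"][:2])@u; print(d,pos(s),round(f,1))
    if abs(f)>12: break
st()
```

```text
closed t 34.17 tcp [ 0.6089 -0.049   0.0349] F [-2.6 -1.   5.7] w 0.0158 gf 58.4
0.0805
0.0025 -2.4530073999908235
0.001 0.0008 -1.1
-0.002 -0.0017 -0.1
-0.005 -0.0046 0.8
-0.008 -0.0074 1.7
-0.011 -0.0074 7.5
0.0794 1.9570196158154738
0.081 0.0806 -1.0
0.084 0.0806 -6.2
0.087 0.0806 -13.1
 t 37.86 tcp [ 0.6089 -0.0489  0.0349] F [ -3.9 -12.6   7.1] w 0.0158 gf 59.5
```

Run:
```python
from h import *
x,y=.3738,-.2350
s=get_state(); p=s["tcp_pos"]
ctrl.ungrasp(); ctrl.movel([p[0],p[1],.15],max_speed=.3)
ctrl.movep([x,y,.15],q(9.7)); ctrl.movel([x,y,.077],max_speed=.2); st("down")
ctrl.close_gripper(60); s=st("closed")
ctrl.movel([x,y,.20],max_speed=.2); s=st("lift")
bx,by=.5408,.4252
ctrl.movep([bx,by,.20],q(9.7)); ctrl.movel([bx,by,.13],max_speed=.2); ctrl.pause(.2); st("hover")
im,d=vision.grab_frame("side"); W=cloud("side",d); np.save("hov.npy",W); cv2.imwrite("pics/hov.png",cv2.resize(im[90:220,190:320],None,fx=4.5,fy=4.5,interpolation=cv2.INTER_CUBIC))
for lo,hi in ((.055,.075),(.075,.095),(.095,.118),(.12,.13),(.135,.16)):
    m=(np.hypot(W[...,0]-bx,W[...,1]-by)<.025)&(W[...,2]>lo)&(W[...,2]<hi)
    q_=W[m]; print(lo,len(q_), q_.mean(0).round(4) if len(q_) else "")
```

```text
down t 40.73 tcp [ 0.3744 -0.2348  0.077 ] F [-0.1  0.5  0.9] w 0.0854 gf 0.0
closed t 41.37 tcp [ 0.3742 -0.2351  0.0775] F [0.7 0.2 4.5] w 0.0166 gf 58.3
lift t 42.13 tcp [ 0.3732 -0.2345  0.1991] F [ 0.4  0.  -1.8] w 0.0163 gf 58.5
hover t 45.25 tcp [0.5417 0.4258 0.1319] F [-0.2 -0.4 -0.5] w 0.0165 gf 58.5
0.055 9 [0.5402 0.425  0.0716]
0.075 18 [0.5408 0.4252 0.0848]
0.095 25 [0.5408 0.4254 0.1066]
0.12 10 [0.5371 0.417  0.128 ]
0.135 69 [0.54   0.4207 0.146 ]
```

View pics/hov.png

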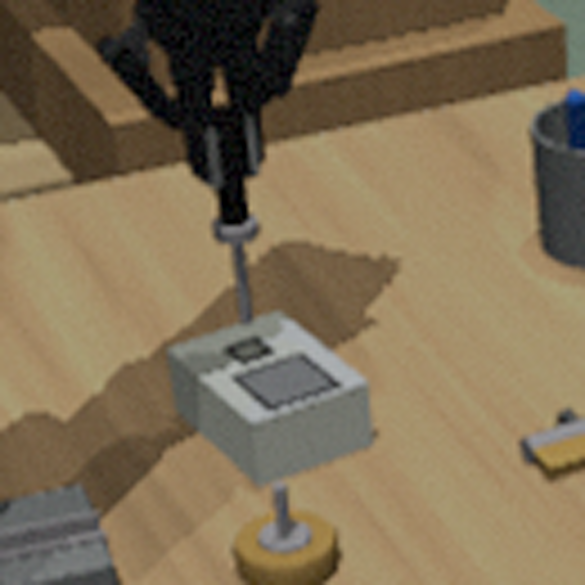

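Run:
```python
from h import *
bx,by=.5400,.4248
ctrl.movel([bx,by,.118],max_speed=.1); s=st("pre"); f0=s["contact_force"][2]
for z in (.110,.1055,.103,.101,.099,.0975,.096,.0945,.093):
    ctrl.movel([bx,by,z],max_speed=.05); s=get_state(); f=s["contact_force"][2]-f0; print(z,s["tcp_pos"][2].round(4),np.round(s["contact_force"],1))
    if f>14 or (z>.108 and f>4): break
ctrl.pause(.25); st("held")
```

```text
pre t 45.57 tcp [0.5396 0.4245 0.1177] F [-0.2 -0.4 -1.6] w 0.0165 gf 58.5
0.11 0.1096 [ 0.4  1.5 -1.6]
0.1055 0.1052 [-0.4 -0.6 -1.1]
0.103 0.1033 [-0.5 -0.5  2.2]
0.101 0.1012 [-0.2  0.   1.7]
0.099 0.0991 [-0.7  0.2  3.8]
0.0975 0.0984 [-0.5 -1.3  6.9]
0.096 0.0982 [-1.4 -1.2 14.6]
held t 47.62 tcp [0.5406 0.4255 0.0981] F [-1.7 -1.6 13.2] w 0.0166 gf 60.2
```

Run:
```python
from h import *
from seg import rect
x,y=.3740,-.2350
ctrl.movel([.54,.4248,.20],max_speed=.2)
ctrl.movep([x,y,.20],q(9.7)); ctrl.pause(.15); ctrl.movel([x,y,.150],max_speed=.15); ctrl.pause(.2); s=st("above"); f0=s["contact_force"][2]
for z in (.130,.11,.09,.083,.079,.0775,.076):
    ctrl.movel([x,y,z],max_speed=.08); s=get_state(); f=s["contact_force"][2]-f0; print(z,s["tcp_pos"].round(4),np.round(s["contact_force"],1))
    if f>5: break
if z<.080:
    ctrl.ungrasp(); ctrl.movel([x,y,.20],max_speed=.25); ctrl.pause(.1)
im,d=vision.grab_frame("side"); W=cloud("side",d)
rect(W,(.3738,-.235),(.14,.16),.03,"pintop"); rect(W,(.3738,-.235),(.085,.13),.03,"handle"); rect(W,(.61,-.05),(.079,.095),.03,"knob"); rect(W,(.382,-.2917),(.115,.135),.03,"sd")
rect(W,(.538,-.363),(.07,.1),.03,"shackle")
cv2.imwrite("pics/fin.png",cv2.resize(im[210:470,220:500],None,fx=2.2,fy=2.2))
st()
```

```text
above t 51.54 tcp [ 0.3746 -0.2354  0.1509] F [-0.6  0.1 -0.9] w 0.0167 gf 58.5
0.13 [ 0.3739 -0.235   0.1301] [ 0.2  0.2 -0.7]
0.11 [ 0.374  -0.235   0.1102] [-0.1 -0.5 -1.1]
0.09 [ 0.3739 -0.235   0.0902] [-0.4 -0.7 -1.6]
0.083 [ 0.3739 -0.2349  0.0831] [-0.1 -0.4 -1.8]
0.079 [ 0.3739 -0.235   0.079 ] [ 0.7  0.1 -1.4]
0.0775 [ 0.3741 -0.2351  0.0776] [-0.5 -0.5 -1.1]
0.076 [ 0.3743 -0.2352  0.0774] [-3.3  3.7 20.6]
pintop 104 c (372.9, -235.1) s [16.6 17.2] a 88.9 med [ 0.3725 -0.2371  0.1486] z [0.141 0.151]
handle 197 c (371.8, -238.0) s [11.6 17.9] a 68.1 med [ 0.3706 -0.2403  0.1092] z [0.087 0.13 ]
knob 54 c (608.4, -48.3) s [17.6 16.9] a 60.8 med [ 0.6074 -0.0496  0.0846] z [0.079 0.088]
sd 294 c (381.4, -291.6) s [24.  28.8] a 58.5 med [ 0.3802 -0.2952  0.1292] z [0.116 0.135]
shackle 170 c (537.3, -362.1) s [41.7  9.8] a 1.5 med [ 0.5329 -0.3642  0.0867] z [0.071 0.093]
 t 55.22 tcp [ 0.3732 -0.2345  0.1988] F [-0.   0.3 -0.5] w 0.0853 gf 0.0
```

View pics/fin.png

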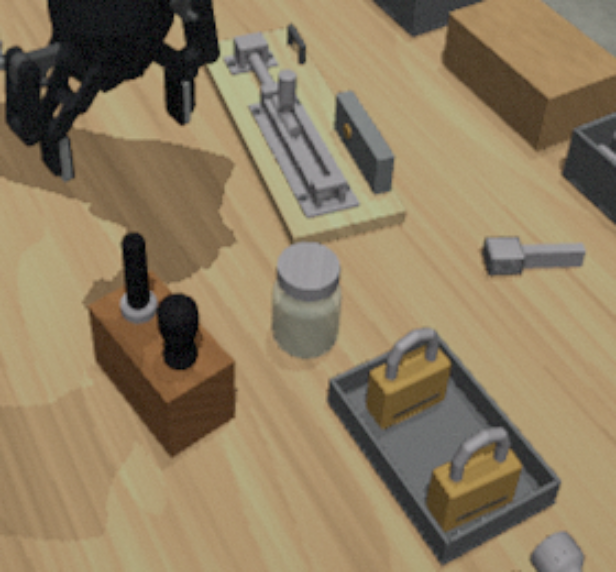

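The picture shows the pin tool upright in its hole with the collar seated, both padlocks standing in the tray, the bolt home, and the gripper clear of everything.

```bash
python3 -c "
from station import ticket; print(ticket.close_job())"
```

```text
the job is handed in; nothing more can be done
None
```

The job is handed in at about 55 s: the padlock stands upright in the tray, the bolt is home (end stops measured 88 mm apart), the button was pressed about 6 mm to its stop, and the pin tool is back upright in its hole; the judge's result was not shown.

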